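# Open the glass washer's fuse box

### The job

In the bar scullery, open the fuse box whose cover has the red handle: lift that cover straight up off its two pins and lay it down gently, handle up, flat on the middle of the blue mat, then let go. Do not drop it, and leave the cover with the black handle seated on its box.

Things in the scene. Friction and masses are not known exactly. Their poses are not given: they have to be found in the camera images.
- red_cover: Loose white plate 120 (x) x 160 (y) x 5 mm, 0.15-0.31 kg, on the fuse box. Origin: centre of its underside, z up. In its middle a RED U-handle: bar 80 mm along y, 16 mm thick along x, from 29 to 45 mm above the origin, on two legs at y +-34 mm. Grip the bar across its 16 mm from above, about 36 mm above the origin. 15 mm holes at y +-62 mm fit loosely (3 mm play) over the pins.
- fuse_box: Fixed grey open box under the red-handled cover, 112 (x) x 152 (y) x 70 mm high, walls 4 mm, origin at the centre of its underside on the worktop, z up. Two 8 mm brass pins at y = +-62 mm stand 17 mm above its 70 mm high rim, so the cover seated on the rim is free of them once raised 17 mm.
- black_cover: Loose white cover plate of the same shape and size but with a BLACK handle, seated on a second, equal fixed box; it must stay there. The top of its handle is 115 mm above the worktop. Same origin and axes as the red-handled cover.
- mat: Blue mat fixed on the steel worktop, 220 (x) x 200 (y) x 6 mm thick; origin at the centre of its underside, on the worktop. The red-handled cover goes here, any way round. Box, second box and mat can be in any order from left to right, their centres at least 200 mm apart.
Things that resemble listed ones, but are neither listed nor needed, are in the scene too. Leave any brown or yellow look-alike of the red_cover alone.

How it is judged:
By the outcome, as a careful person would: the job done as asked, in the order asked, and still so for the second after the job is handed in, with the robot touching nothing.
It also fails if it takes over 48 s, if anything falls off the work surface, if the arm or the gripper's body presses on something with over 40 N, if the wrist force passes 120 N, or if a joint passes its speed limit or range.

### The arm

A 6-joint arm with a two-finger parallel gripper is mounted at the origin on the work surface. World frame = base frame: x ahead of the robot, y to its left, z up, the work surface at z = 0. Lengths are in mm, angles in rad, forces in N, time in s.
With the tool pointing down it reaches from about 350 to 975 mm from the base axis. Payload 7.1 kg.
Tool frame: the origin (TCP) lies midway between the tips of the shut fingers; the grasp point (between the pads) lies pinch_z behind it (pinch_z is the distance from the TCP to the grasp point, in mm); z points along the fingers, y is the line along which they close (so a half turn about z gives the same grasp; the last joint's range is limited). The gripper opens to 88 mm and grips with 3 to 60 N. Pads are 20 mm wide; open, the fingers measure 115 mm over their backs; the gripper's body (75 mm by 178 mm) begins 61 mm behind the grasp point.
Start: joints at [-1.347, 0.423, 1.63, -0, 1.089, -0.019], TCP at [150.283, -606.646, 222.675] pointing down, gripper open.
Joint ranges: [-3, 3], [-0.9, 2.11], [0.09, 2.58], [-1.31, 4.45], [0.11, 2.69], [-2.54, 2.54]. Speed limits (rad/s): [2.39, 2.39, 3.01, 3.14, 3.14, 3.14].

### API

Orientations are given as a rotation vector (axis times angle).
In Python, from workcell import get_obs, get_image, close_job, pinch_z gives the robot as it stands.
- The arm moves only by the tool jog_arm, never from a script. Its argument "commands" is a list of rows, each a list of 3 entries, a list of its own where there are three numbers: the gripper command: -1 is shut, 1 is fully open, values between are in proportion, then the shift along the tool's x, y, z as a fraction of full scale, then the turn, a rotation vector about the tool's x, y, z as a fraction of full scale. In form: [[gripper, [tx, ty, tz], [rx, ry, rz]], ...]. A call has 1 to 10 rows; each row shifts and turns the commanded pose from where the row before left it, along the tool's axes as they then stand; what a row does not reach is not made up. Full scale, the value 1, is 0.1 m for a shift and 45 degrees for a turn. A row lasts 1/10 s, in which the tool goes at most 50 mm and 8.59 degrees, less where a joint would pass 70% of its speed; a pose out of reach is approached as far as the arm can. A call with a number of a shift or a turn outside -1 to 1 is refused whole. A call with a gripper value outside its range is refused whole. The fingers move at their own pace and stop on an object; the grip force is fixed at half the most. Time passes only in rows, so rows that do not move let the fingers close. It gives the time, the measured TCP pose, the force, the opening and the grip force at its end, in the units of the state.
- get_obs(): the state, without advancing time (a new reading comes with each control period).
- get_image(name): name is "scene" or "top" or "wrist"; returns a dict with "image" (480x640x3 uint8, blue, green, red), "z_map" (480x640 float32, mm along the optical axis (not along the pixel's ray), 0 where there is no reading), "intrinsics" (3x3 intrinsics, pixels), "k1" (the pictures are not rectified: a ray, as slopes to the right and down, at radius r is drawn at 1 + k1 r^2 times it, then the intrinsics apply), "eye" and "orientation" of the camera in the world; the wrist camera has in their place "mount" (4x4, takes a point from camera to tool coordinates, whose origin is the TCP and whose axes are the flange's). Camera axes: x right, y down, z forward; pixel columns grow to the right and rows downward; lengths in mm; the calibration is good to about 2 mm. A picture is of the moment at which its call begins: read the wrist's pose just before it.
- close_job(): hands the job in; it is judged then, once.
The state is a dict: "t": time; "qpos": joint angles; "qvel": joint speeds; "joint_torque": joint torques, N m; "ee_pos": TCP position; "orientation": TCP orientation; "ft_force": force on the tool from outside, world axes, zero at the start; "moment": the same for the moment, N m; "width": finger opening in mm; "grasp_force": force on a finger pad.
Only numpy, scipy, OpenCV 4.12 (cv2) and the standard library are available. Lean on these libraries where they do the work, as an engineer would, in place of code of your own. Each camera call takes 0.05 s, during which the arm holds its last target. There are 200 camera calls.

## Working session

There is one attempt and no reset: what is moved stays moved. The work goes in short steps, Python scripts to look and compute and a tool call to move; the robot and the scene stay as the last step left them, time stands still between calls to the robot, and variables do not carry over. Pictures are saved under pics/ and viewed, at most 10 in all, crops included, and the job is handed in when it is done.

Besides the shell and the picture viewer there is one more tool, called as name(argument=value, ...) on one line, values as JSON. jog_arm: Moves the arm, as the interface text tells. Its arguments: {"type":"object","properties":{"commands":{"type":"array","items":{"type":"array"}}},"required":["commands"]}

```bash
mkdir -p pics
cat > h.py <<'E'
import numpy as np, cv2
from scipy.spatial.transform import Rotation as R
from workcell import get_obs, get_image, close_job, pinch_z
def rot(o):
    o=np.array(o,float)
    return o if o.shape==(3,3) else R.from_rotvec(o).as_matrix()
def cloud(name):
    o=get_obs(); d=get_image(name); K=np.array(d["intrinsics"]); k1=d["k1"]
    h,w=d["z_map"].shape; u,v=np.meshgrid(np.arange(w),np.arange(h))
    p=np.stack([(u-K[0,2])/K[0,0],(v-K[1,2])/K[1,1]],-1)
    s=p.copy()
    for _ in range(10): s=p/(1+k1*(s**2).sum(-1,keepdims=True))
    z=d["z_map"][...,None]; c=np.concatenate([s*z,z],-1)
    if name=="wrist":
        M=np.array(d["mount"]); c=c@M[:3,:3].T+M[:3,3]
        c=c@rot(o["orientation"]).T+np.array(o["ee_pos"])
    else: c=c@rot(d["orientation"]).T+np.array(d["eye"])
    c[d["z_map"]==0]=np.nan
    return d["image"],c
E
python3 - <<'E'
from h import *
print(pinch_z if not callable(pinch_z) else pinch_z(),get_obs())
for n in("top","scene"):
    im,c=cloud(n); cv2.imwrite(f"pics/{n}1.png",im); np.savez(f"{n}1.npz",im=im,c=c)
    hsv=cv2.cvtColor(im,cv2.COLOR_BGR2HSV); H,S,V=cv2.split(hsv)
    for nm,m in(("red",((H<6)|(H>174))&(S>130)&(V>60)),("blue",(H>95)&(H<130)&(S>90)),("dark",V<45)):
        k,l,st,ce=cv2.connectedComponentsWithStats(m.astype(np.uint8))
        for i in range(1,k):
            if st[i,4]>120:
                q=c[l==i]; q=q[~np.isnan(q[:,0])]
                if len(q): print(n,nm,st[i],np.median(q,0).round(),np.percentile(q,2,0).round(),np.percentile(q,98,0).round())
E
```

```text
18.700000000000003 {'t': 0.0, 'qpos': array([-1.34699425e+00,  4.23818177e-01,  1.63071988e+00, -2.95990510e-05,
        1.08859575e+00, -1.90470414e-02]), 'qvel': array([-1.08137111e-03, -4.38894360e-04, -1.35938451e-04, -6.45216034e-04,
        5.04842107e-04, -6.74302058e-05]), 'joint_torque': array([ 4.00897392e-03, -5.44619465e+01, -2.73664480e+01,  6.46917103e-02,
        2.29204382e-02, -1.26059895e-04]), 'ee_pos': array([ 150.15423059, -606.10312812,  221.90411297]), 'orientation': array([-3.11693963e+00, -3.80365862e-01,  2.88226475e-04]), 'ft_force': array([0.3321199 , 0.52216579, 0.41597413]), 'moment': array([ 0.0226835 , -0.03638344,  0.03061785]), 'grasp_force': 0.0, 'width': 87.918240746316}
top red [396 133  11  31 163] [ 698. -230.   45.] [ 661. -240.   38.] [ 734. -220.   50.]
top red [414 227  35   8 211] [ 490. -288.  115.] [ 482. -325.  106.] [ 497. -250.  120.]
top red [429 320  33   9 241] [ 266. -340.   45.] [ 256. -377.   28.] [ 273. -301.   51.]
top blue [ 258  167   80   88 6742] [544.  25.   7.] [440. -70.   1.] [650. 121.  12.]
top dark [ 11   0  60   8 1
[... 2392 characters left out ...]
  2  86  19  64 439] [-669. -532.   88.] [-819. -533.   12.] [-550. -530.  155.]
scene dark [199  87  49  18 282] [ 63. -33. 233.] [  5. -72. 224.] [139.  15. 278.]
scene dark [482  90  23  11 135] [-276. 1380.  -61.] [-284. 1049.  -96.] [  -4. 1431.   68.]
scene dark [418 179  30  27 368] [486. 253. 106.] [474. 221.  79.] [492. 297. 115.]
scene dark [453 206  19  27 211] [534. 300.  37.] [527. 284.  10.] [548. 336.  61.]
scene dark [436 229  15  13 135] [548. 234.  33.] [536. 225.  12.] [554. 271.  41.]
scene dark [ 139  315   90   49 2157] [ 545. -317.   37.] [ 540. -368.    3.] [ 562. -257.   63.]
scene dark [ 31 446  64  34 928] [ 765. -467.  143.] [ 749. -481.  118.] [ 775. -450.  177.]
```

View pics/top1.png

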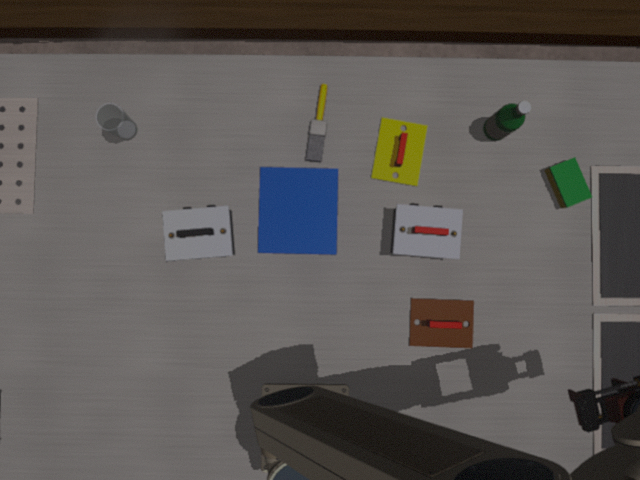

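View pics/scene1.png

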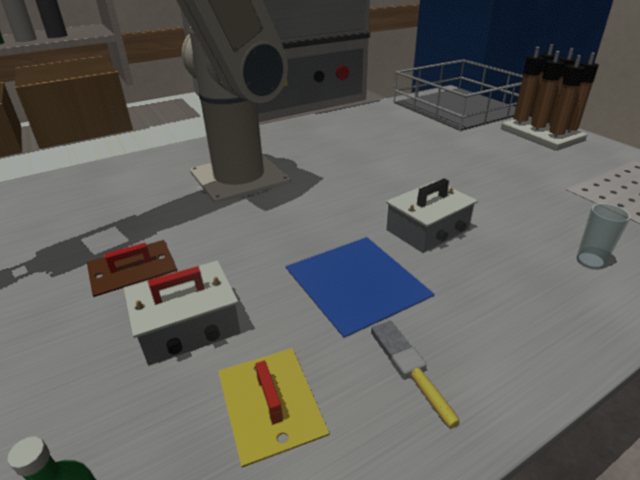

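The top view shows the red-handled white cover at about (428,231), the mat at (298,210) and the black-handled cover at (197,232). The yellow and brown plates are decoys. Next I'll measure the exact poses.

```bash
cat >> h.py <<'E'
def rect(q):
    (cx,cy),(w,h),a=cv2.minAreaRect(q[:,:2].astype(np.float32))
    if w<h: w,h,a=h,w,a+90
    return np.round([cx,cy,w,h,(a+90)%180-90],1), np.median(q[:,2]).round(1)
def measure(im,c,near=(490,-288),tag=""):
    H,S,V=cv2.split(cv2.cvtColor(im,cv2.COLOR_BGR2HSV)); x,y,z=np.moveaxis(c,-1,0)
    loc=np.hypot(x-near[0],y-near[1])<130
    red=((H<8)|(H>172))&(S>120)&loc
    for nm,m in(("bar",red&(z>near[2] if len(near)>2 else red&(z>100))),("plate",loc&(S<60)&(V>120)&(z>66)&(z<85)),("mat",(H>95)&(H<130)&(S>90)&(abs(z)<25)&(x>380)&(x<720)&(abs(y)<200))):
        m=cv2.morphologyEx(m.astype(np.uint8),cv2.MORPH_OPEN,np.ones((3,3)))>0
        if m.sum()>30: print(tag,nm,m.sum(),*rect(c[m]),"median",np.median(c[m],0).round(1))
E
python3 - <<'E'
from h import *
for n in("top","scene"):
    d=np.load(n+"1.npz"); measure(d["im"],d["c"],tag=n)
print(rot(get_obs()["orientation"]).round(3))
E
```

```text
top bar 209 [ 490.2 -286.9   77.7   14.5   86.2] 114.7 median [ 490.2 -286.2  114.7]
top plate 2734 [ 491.3 -289.9  158.7  119.8   85.7] 75.5 median [ 486.8 -289.8   75.5]
top mat 6719 [545.   25.4 218.8 199.1  -0.7] 6.8 median [544.4  25.3   6.8]
scene bar 611 [ 491.2 -292.1   77.6   19.4   85.8] 113.5 median [ 495.9 -295.   113.5]
scene plate 3551 [ 490.  -292.   160.2  123.1   86.3] 75.1 median [ 511.1 -301.8   75.1]
scene mat 7819 [ 5.413e+02  2.520e+01  2.282e+02  2.064e+02 -3.000e-01] 5.2 median [560.6  14.4   5.2]
[[ 0.971  0.24  -0.   ]
 [ 0.24  -0.971  0.001]
 [ 0.    -0.001 -1.   ]]
```

jog_arm(commands=[[1,[0.2,-0.11,0],[0,0,0]],[1,[0.4,-0.22,0],[0,0,0]],[1,[0.42,-0.24,0],[0,0,0]],[1,[0.42,-0.24,0],[0,0,0]],[1,[0.42,-0.24,0],[0,0,0]],[1,[0.42,-0.24,0],[0,0,0]],[1,[0.42,-0.24,0],[0,0,0]],[1,[0.42,-0.24,0],[0,0,0]],[1,[0.42,-0.23,0],[0,0,0]],[1,[0.42,-0.24,0],[0,0,0]]])

```text
t: 1.1
ee_pos: [481.9, -292.4, 222.5]
orientation: [-3.118, -0.38, 0.0]
ft_force: [-0.3, -1.3, -0.1]
width: 87.6
grasp_force: 0.0
```

jog_arm(commands=[[1,[0.1,0,0],[0,0,-0.1]],[1,[0,0,0],[0,0,-0.18]],[1,[0,0,0],[0,0,-0.18]],[1,[0,0,0],[0,0,-0.18]],[1,[0,0,0],[0,0,-0.18]],[1,[0,0,0],[0,0,-0.18]],[1,[0,0,0],[0,0,-0.18]],[1,[0,0,0],[0,0,-0.18]],[1,[0,0,0],[0,0,-0.18]],[1,[0,0,0],[0,0,-0.06]]])

```text
t: 2.1
ee_pos: [490.3, -291.4, 222.3]
orientation: [-2.294, -2.146, 0.0]
ft_force: [-0.1, 0.3, -0.3]
width: 87.8
grasp_force: 0.0
```

jog_arm(commands=[[1,[0,0,0],[0,0,0]],[1,[0,0,0],[0,0,0]],[1,[0,0,0],[0,0,0]]])

```text
t: 2.4
ee_pos: [490.4, -291.5, 222.5]
orientation: [-2.3, -2.139, 0.0]
ft_force: [-0.3, 0.8, 0.9]
width: 87.6
grasp_force: 0.0
```

```bash
cat > l.py <<'E'
from h import *
import sys
o=get_obs(); M=rot(o["orientation"])
print(o["t"],o["ee_pos"].round(1),o["qpos"].round(2),"ydir",np.degrees(np.arctan2(M[1,1],M[0,1])).round(2),M[:,2].round(3),o["width"],o["ft_force"].round(1))
im,c=cloud("wrist"); cv2.imwrite(sys.argv[1],im); measure(im,c,tag="wrist")
E
python3 l.py pics/w1.png
```

```text
2.4 [ 490.4 -291.5  222.5] [-0.56  0.34  1.75  0.    1.05 -0.48] ydir -4.16 [-0.  0. -1.] 87.61609862253356 [-0.3  0.8  0.9]
wrist bar 2141 [ 486.2 -289.   156.9   79.4  -10.8] 115.6 median [ 489.8 -284.1  115.6]
wrist plate 20656 [ 489.5 -291.   160.3  121.3   85.7] 75.5 median [ 492.  -280.3   75.5]
```

View pics/w1.png

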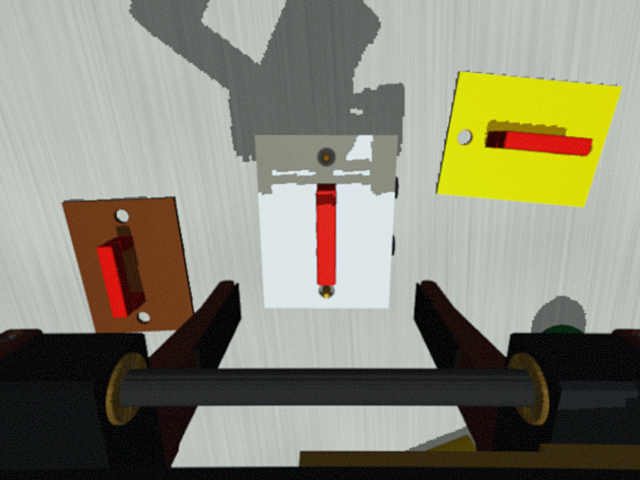

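The wrist view shows the red bar at about (326,235), centred between the fingers and parallel to the pads. I'll descend 135 mm and grip.

jog_arm(commands=[[1,[0,0,0.2],[0,0,0]],[1,[0,0,0.3],[0,0,0]],[1,[0,0,0.3],[0,0,0]],[1,[0,0,0.25],[0,0,0]],[1,[0,0,0.15],[0,0,0]],[1,[0,0,0.1],[0,0,0]],[1,[0,0,0.05],[0,0,0]],[1,[0,0,0],[0,0,0]],[1,[0,0,0],[0,0,0]],[1,[0,0,0],[0,0,0]]])

```text
t: 3.45
ee_pos: [491.1, -292.0, 88.6]
orientation: [2.298, 2.14, 0.001]
ft_force: [-0.3, -0.3, 0.0]
width: 87.9
grasp_force: 0.0
```

jog_arm(commands=[[-1,[0,0,0],[0,0,0]],[-1,[0,0,0],[0,0,0]],[-1,[0,0,0],[0,0,0]],[-1,[0,0,0],[0,0,0]],[-1,[0,0,0],[0,0,0]],[-1,[0,0,0],[0,0,0]],[-1,[0,0,0],[0,0,0]],[-1,[0,0,0],[0,0,0]],[-1,[0,0,0],[0,0,0]],[-1,[0,0,0],[0,0,0]]])

```text
t: 4.45
ee_pos: [490.4, -291.5, 87.6]
orientation: [-2.299, -2.141, 0.0]
ft_force: [-0.2, -0.0, 0.3]
width: 15.6
grasp_force: 30.0
```

Gripped at 15.6 mm with 30 N. Now lifting slowly, straight up.

jog_arm(commands=[[-1,[0,0,-0.03],[0,0,0]],[-1,[0,0,-0.05],[0,0,0]],[-1,[0,0,-0.05],[0,0,0]],[-1,[0,0,-0.05],[0,0,0]],[-1,[0,0,-0.05],[0,0,0]],[-1,[0,0,-0.07],[0,0,0]],[-1,[0,0,-0.1],[0,0,0]],[-1,[0,0,-0.1],[0,0,0]],[-1,[0,0,0],[0,0,0]],[-1,[0,0,0],[0,0,0]]])

```text
t: 5.45
ee_pos: [490.7, -291.7, 138.2]
orientation: [2.299, 2.14, 0.0]
ft_force: [-0.2, -0.2, -3.7]
width: 15.9
grasp_force: 30.0
```

```bash
python3 l.py pics/w2.png
```

```text
5.45 [ 490.7 -291.7  138.2] [-0.56  0.46  1.81 -0.    0.87 -0.49] ydir -4.09 [ 0.001 -0.    -1.   ] 15.920029018384126 [-0.2 -0.2 -3.7]
wrist bar 6042 [ 492.  -281.1  157.2   61.3   -2.5] 165.9 median [ 491.8 -276.1  165.9]
```

View pics/w2.png

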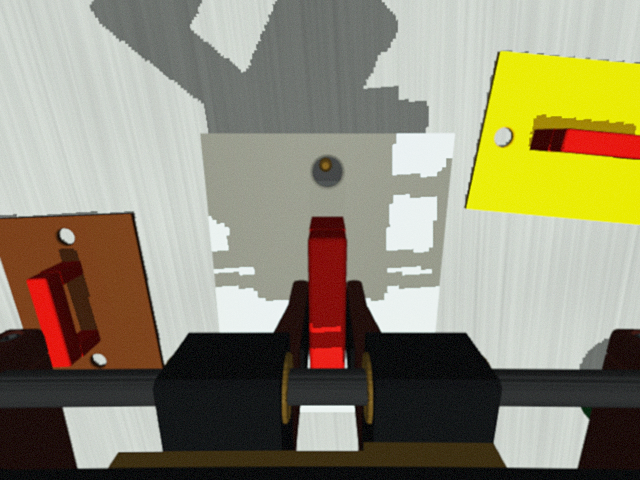

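The cover is lifted: its hole at (327,170) now shows the pin tip well below. Next I'll check its tilt and where its centre sits relative to the TCP.

```bash
cat > tilt.py <<'E'
from h import *
o=get_obs(); im,c=cloud("wrist"); t=o["ee_pos"]
H,S,V=cv2.split(cv2.cvtColor(im,cv2.COLOR_BGR2HSV)); x,y,z=np.moveaxis(c,-1,0)
m=(S<70)&(V>100)&(abs(z-(t[2]-12))<15)&(np.hypot(x-t[0],y-t[1])<115)
m=cv2.morphologyEx(m.astype(np.uint8),cv2.MORPH_OPEN,np.ones((5,5)))>0
q=c[m]; A=np.c_[q[:,:2]-t[:2],np.ones(len(q))]; k=np.linalg.lstsq(A,q[:,2],rcond=None)[0]
print(t.round(1),len(q),"slopes deg",np.degrees(k[:2]).round(2),"plate top at tcp z",k[2].round(1),rect(q),"max y",np.percentile(q[:,1],[0.5,99.5]).round(1))
E
python3 tilt.py
```

```text
[ 490.4 -291.6  137.7] 39127 slopes deg [0.   0.06] plate top at tcp z 125.6 (array([ 490.3, -291.5,  160.8,  121. ,   85.6]), np.float64(125.6)) max y [-368.  -209.3]
```

Level and centred on the TCP. Carrying it to the mat, which is 320 mm along tool x and 32 mm along tool y.

jog_arm(commands=[[-1,[0.05,0,-0.05],[0,0,0]],[-1,[0.1,0.01,-0.05],[0,0,0]],[-1,[0.15,0.02,0],[0,0,0]],[-1,[0.2,0.02,0],[0,0,0]],[-1,[0.2,0.02,0],[0,0,0]],[-1,[0.2,0.02,0],[0,0,0]],[-1,[0.2,0.02,0],[0,0,0]],[-1,[0.2,0.02,0],[0,0,0]],[-1,[0.2,0.02,0],[0,0,0]],[-1,[0.2,0.02,0],[0,0,0]]])

```text
t: 6.55
ee_pos: [519.5, -121.2, 147.7]
orientation: [-2.298, -2.141, -0.0]
ft_force: [-0.4, -0.2, -2.7]
width: 15.5
grasp_force: 30.0
```

jog_arm(commands=[[-1,[0.2,0.02,0],[0,0,0]],[-1,[0.2,0.02,0],[0,0,0]],[-1,[0.2,0.02,0],[0,0,0]],[-1,[0.2,0.02,0],[0,0,0]],[-1,[0.2,0.02,0],[0,0,0]],[-1,[0.2,0.02,0],[0,0,0]],[-1,[0.15,0.02,0],[0,0,0]],[-1,[0.1,0.01,0],[0,0,0]],[-1,[0.05,0,0],[0,0,0]],[-1,[0,0,0],[0,0,0]]])

```text
t: 7.55
ee_pos: [545.1, 25.8, 147.6]
orientation: [-2.298, -2.142, 0.0]
ft_force: [0.0, -0.5, -2.4]
width: 15.7
grasp_force: 30.0
```

jog_arm(commands=[[-1,[0,0,0],[0,0,0]],[-1,[0,0,0],[0,0,0]]])

```text
t: 7.75
ee_pos: [545.1, 24.7, 147.7]
orientation: [-2.3, -2.14, 0.0]
ft_force: [-0.3, -1.1, -2.2]
width: 16.0
grasp_force: 30.0
```

```bash
python3 tilt.py; python3 l.py pics/w3.png
python3 - <<'E'
from h import *
im,c=cloud("top"); cv2.imwrite("pics/top2.png",im); measure(im,c,tag="top")
E
```

```text
[545.1  24.7 147.7] 39005 slopes deg [-0.01  0.04] plate top at tcp z 135.5 (array([545.1,  25.1, 159.9, 120.6,  85.7]), np.float64(135.6)) max y [-51.8 106.8]
7.8 [545.2  24.7 147.7] [ 0.02  0.41  1.86 -0.    0.87  0.1 ] ydir -4.14 [-0. -0. -1.] 15.762662179173649 [-0.3 -0.3 -2.9]
wrist mat 8372 [543.3  24.7 221.4 198.7  -0.8] 6.6 median [553.7 111.3   6.6]
top mat 535 [543.  -64.4 216.5  20.7   0.7] 6.6 median [548.4 -66.2   6.6]
```

View pics/w3.png

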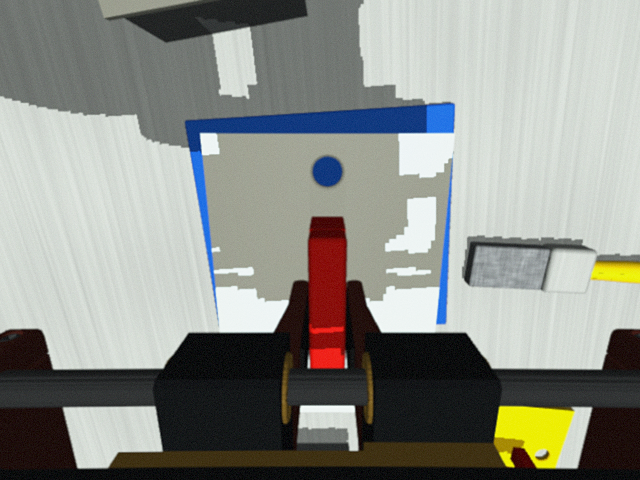

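The cover is level, with the mat visible all round it (the hole at (327,171) shows blue). I'll lower it to about 5 mm above the mat, then finish slowly.

jog_arm(commands=[[-1,[0,0,0.1],[0,0,0]],[-1,[0,0,0.2],[0,0,0]],[-1,[0,0,0.2],[0,0,0]],[-1,[0,0,0.2],[0,0,0]],[-1,[0,0,0.2],[0,0,0]],[-1,[0,0,0.15],[0,0,0]],[-1,[0,0,0.1],[0,0,0]],[-1,[0,0,0.05],[0,0,0]],[-1,[0,0,0],[0,0,0]],[-1,[0,0,0],[0,0,0]]])

```text
t: 8.9
ee_pos: [545.8, 25.3, 28.2]
orientation: [2.299, 2.14, 0.001]
ft_force: [-0.3, 1.0, -1.4]
width: 16.0
grasp_force: 30.0
```

jog_arm(commands=[[-1,[0,0,0.01],[0,0,0]],[-1,[0,0,0.01],[0,0,0]],[-1,[0,0,0.01],[0,0,0]],[-1,[0,0,0],[0,0,0]],[-1,[0,0,0],[0,0,0]]])

```text
t: 9.4
ee_pos: [545.3, 25.3, 24.8]
orientation: [2.299, 2.141, 0.0]
ft_force: [1.0, 0.3, -3.2]
width: 15.6
grasp_force: 30.0
```

jog_arm(commands=[[-1,[0,0,0.005],[0,0,0]],[-1,[0,0,0.005],[0,0,0]],[-1,[0,0,0],[0,0,0]],[-1,[0,0,0],[0,0,0]]])

```text
t: 9.8
ee_pos: [545.3, 25.3, 23.7]
orientation: [2.299, 2.141, 0.0]
ft_force: [0.7, 0.1, -2.2]
width: 15.7
grasp_force: 30.0
```

jog_arm(commands=[[-1,[0,0,0.005],[0,0,0]],[-1,[0,0,0],[0,0,0]],[-1,[0,0,0],[0,0,0]]])

```text
t: 10.1
ee_pos: [545.3, 25.3, 23.6]
orientation: [2.299, 2.141, 0.0]
ft_force: [-1.3, 0.0, 5.9]
width: 15.8
grasp_force: 30.0
```

Contact: the force went from about −2.5 to +5.9 N. Releasing and retreating straight up.

jog_arm(commands=[[0,[0,0,0],[0,0,0]],[0,[0,0,0],[0,0,0]],[0,[0,0,0],[0,0,0]],[0,[0,0,0],[0,0,0]],[0.3,[0,0,0],[0,0,0]],[0.3,[0,0,0],[0,0,0]],[0.3,[0,0,0],[0,0,0]]])

```text
t: 10.8
ee_pos: [545.3, 25.3, 23.2]
orientation: [-2.299, -2.141, -0.0]
ft_force: [-0.7, 0.8, -0.1]
width: 56.7
grasp_force: 0.0
```

jog_arm(commands=[[0.3,[0,0,-0.1],[0,0,0]],[0.3,[0,0,-0.2],[0,0,0]],[0.3,[0,0,-0.3],[0,0,0]],[0.3,[0,0,-0.4],[0,0,0]],[0.3,[0,0,-0.4],[0,0,0]],[0.3,[0,0,-0.3],[0,0,0]],[0.3,[0,0,-0.2],[0,0,0]],[0.3,[0,0,-0.1],[0,0,0]],[0.3,[0,0,0],[0,0,0]],[0.3,[0,0,0],[0,0,0]]])

```text
t: 11.8
ee_pos: [544.7, 25.3, 222.5]
orientation: [-2.299, -2.14, 0.001]
ft_force: [0.3, -0.4, 0.0]
width: 57.1
grasp_force: 0.0
```

Run:
```python
from h import *
print(get_obs()["ee_pos"],get_obs()["width"])
for n in("wrist","scene"):
    im,c=cloud(n); cv2.imwrite(f"pics/{n}9.png",im)
    H,S,V=cv2.split(cv2.cvtColor(im,cv2.COLOR_BGR2HSV)); x,y,z=np.moveaxis(c,-1,0)
    m=(S<70)&(V>80)&(abs(z-11)<4)&(np.hypot(x-545,y-25)<105)&(abs(x-545)<85)
    m=cv2.morphologyEx(m.astype(np.uint8),cv2.MORPH_OPEN,np.ones((5,5)))>0
    if m.sum()>50: print(n,rect(c[m]))
    measure(im,c,tag=n)
```

```text
[544.66320371  25.27647272 222.48520478] 57.05704313834419
wrist (array([545.1,  26. , 160.2, 120.5,  85.8]), np.float64(11.5))
wrist plate 333 [ 494.  -222.3  111.9   15.8   -4.1] 70.5 median [ 485.1 -217.9   70.5]
wrist mat 19064 [543.8  22.6 219.4 202.7  -0.7] 6.5 median [546.4  43.8   6.5]
scene (array([546.8,  24.7, 161.4, 121.9,  85.8]), np.float64(10.1))
scene mat 4127 [ 5.415e+02  2.180e+01  2.271e+02  2.008e+02 -3.000e-01] 5.3 median [608.1  -0.7   5.3]
```

View pics/scene9.png

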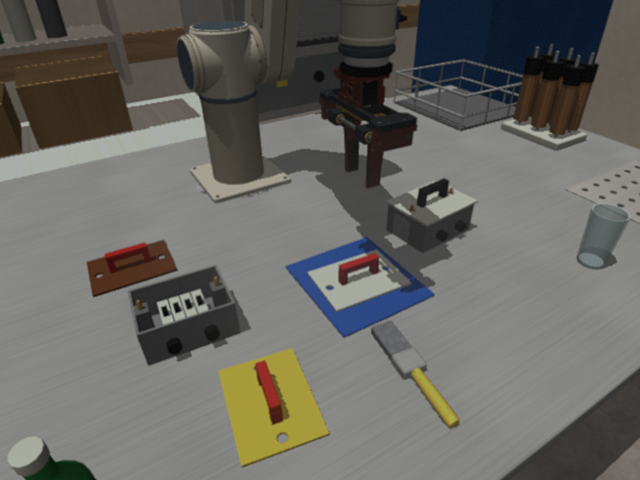

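The scene shows the cover lying flat, handle up, in the middle of the mat at (360,275). The fuse box is open at (185,310), the black-handled cover is still seated at (432,200), and the gripper is clear.

```bash
python3 -c "from workcell import close_job; print(close_job())"
```

```text
the job is handed in; nothing more can be done
None
```

The red-handled cover is off its fuse box and lies flat, handle up, within about 3 mm of the middle of the blue mat; it was released gently, the black-handled cover is still seated, and I handed the job in at about 12 s.

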